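# Drive the bushing out of the bearing block

## Task

Take the red-handled drift out of its holder, put its rod into the off-centre hole in the steel cover disc on top of the bearing block and push the tight brass bushing out through the bottom, so that it drops into the pot below. Feel your way in and push steadily: never bear on the block or on the bushing with more than 30 N, and leave the pot and the other things on the bench where they are. Then stand the drift back in its holder, fully seated, and let go.

Things in the scene. Friction and masses are not known exactly. Their poses are not given: they have to be found in the camera images.
- drift_grip (a point): centre of the drift's round red handle (22 mm diameter, 70 mm long, black rings); the drift stands upright in its holder, loose, about 0.2 kg. z axis: along the tool, rod to handle. Below the handle a steel collar (28 mm diameter, 8 mm thick, underside 43 mm below this point), below that a straight steel rod, 14 mm diameter, 50 mm long, 1 mm bevel at its end
- drift_tip (a point): centre of the flat free end of the drift's rod, 93 mm below the handle's centre along the tool, same axes
- bore_mouth (a point): centre of the steel cover disc (60 mm wide, 8 mm thick, on a rubber seat that gives 1 mm at 8 N), also the bore's axis, at the disc's top face, 102 mm above the bench; z up. The guide hole through the disc (16 mm wide, 1 mm clearance round the rod) is NOT centred: its centre lies 3.4 mm from this point, in a direction that differs each time and is not measured, so find it by feel or sight
- bushing_center (a point): centre of the brass bushing in the block: 26 mm diameter, 18 mm high, with a small dark centre spot; the rod bears on its top face, which starts 10 to 14 mm below the disc's top face. It falls free when its top is 38 mm below that face (rod end 42 mm in is safely past; the rod's collar would meet the disc at 50 mm). About 50 g; z along it
- bushing: the same bushing; origin at the centre of its lower face
- catch_pot: white plastic pot with a thin black band, open at the top, 54 mm wide at the rim, 48 mm high, loose, standing under the block to catch the bushing; origin at the centre of its underside, z up
- holder_mouth (a point): centre of the hole in the top of the wooden drift holder (70 mm square, top 60 mm above the bench, fixed); z up. The hole is 20 mm wide and 54 mm deep; the drift is fully seated when its collar rests on the top face, its rod end then 50 mm below this point
- drift: the drift as a whole; origin at the rod's free end, z axis from rod to handle
- bearing_block: aluminium block 64 mm (its x) by 96 mm (y), underside 62 mm, top 92 mm above the bench, between blue cheeks (102 mm high) fixed to the bench; the disc lies on it. Origin on the bench under the bore, z up. Below the disc the bore is 29 mm wide. 4 spring fingers, 2 to 20 mm above the underside, grip the bushing: a steady push of about 5 to 20 N slides it; the push needed drops to nothing as it comes out
- drift_holder: the drift holder; fixed; origin on the bench below its hole, z up
- sanding_block: cork sanding block 51x90x28 mm; a bystander
There are look-alikes about, which are no part of the job. There is more than one size of the drift; the job needs the largest.

How it is judged:
By the outcome, as a careful person would: the job done as asked, in the order asked, and still so for the second after the job is handed in, with the robot touching nothing.
It also fails if it takes over 67 s, if anything falls off the work surface, if the arm or the gripper's body presses on something with over 40 N, if the wrist force passes 120 N, or if a joint passes its speed limit or range.

## Robot

A 7-joint arm with a two-finger parallel gripper is mounted at the origin on the work surface; the furniture and walls round the work are solid. World frame = base frame: x ahead of the robot, y to its left, z up, the work surface at z = 0. Lengths are in m, angles in rad, forces in N, time in s.
With the tool pointing down it reaches from about 0.4 to 0.875 m from the base axis. Payload 19.3 kg.
Tool frame: the origin (TCP) lies where the fingers leave the gripper's body, on its centre line; the fingertips stand bot.tip_reach ahead of it and the grasp point (between the pads) lies 54 mm ahead of it (bot.tip_reach is the distance from the TCP to the fingertips, in m); z points along the fingers, y is the line along which they close (so a half turn about z gives the same grasp; the last joint's range is limited). The gripper opens to 85 mm and grips with 20 to 120 N. Pads are 22 mm wide; open, the fingers measure 114 mm over their backs; the gripper's body (76 mm by 85 mm) begins 54 mm behind the grasp point. The pads swing forward as they close: fully open they stand 13 mm farther back than shut.
Start: joints at [-1.238, 0.521, -0.036, 1.599, 0.021, 1.021, -0.113], TCP at [0.245, 0.575, 0.304] pointing down, gripper open.
Joint ranges: [-2.91, 2.91], [-0.3, 2.13], [-1.5, 1.42], [0.17, 2.43], [-1.26, 4.41], [0.16, 1.93], [-2.52, 2.52]. Speed limits (rad/s): [1.89, 1.89, 2.39, 2.39, 3.01, 3.01, 3.01].

## Interface

Orientations are given as [roll, pitch, yaw] about the fixed x, y, z axes, in that order (R = Rz(yaw) Ry(pitch) Rx(roll)).
In Python, from workcell import bot gives the robot as it stands. The module is installed in compiled form; this text tells all that it offers.
- The arm moves only by the shell command python3 -m jog 'ROWS' [FORCE]. ROWS is JSON, a list that holds one entry, the list of rows, each a list of 7 numbers: the shift along the tool's x, y, z in mm, then the turn, a rotation vector about the tool's x, y, z in rad, then the opening, from 0 (shut) to 1 (fully open). In form: [[[tx, ty, tz, wx, wy, wz, fingers], ...]]. A call has 1 to 5 rows; each row shifts and turns the commanded pose from where the row before left it, along the tool's axes as they then stand; what a row does not reach is not made up. A row lasts 1/10 s, in which the tool goes at most 50 mm and 8.59 degrees, less where a joint would pass 70% of its speed; a pose out of reach is approached as far as the arm can. A call is refused whole if a number of a shift passes 50 or a number of a turn 0.15, either way. A call with a gripper value outside its range is refused whole. The fingers move at their own pace and stop on an object; FORCE is the grip in N (left out, the last holds). Time passes only in rows, so rows that do not move let the fingers close. It gives the time, the measured TCP pose, the force, the opening and the grip force at its end, in the units of the state.
- bot.observe(): the state, without advancing time (a new reading comes with each control period).
- bot.grab_frame(name): name is "side" or "top" or "wrist"; returns a dict with "img" (420x560x3 uint8, red, green, blue), "intrinsics" (3x3 intrinsics, pixels), "R" (3x3) and "t" (3): a world point X has camera coordinates R X + t; the wrist camera has in their place "tool_from_camera" (4x4, takes a point from camera to tool coordinates, whose origin is the TCP and whose axes are the flange's). Camera axes: x right, y down, z forward; pixel columns grow to the right and rows downward; lengths in m; the calibration is good to about 2 mm. A picture is of the moment at which its call begins: read the wrist's pose just before it. There is no depth.
- bot.job_done(): hands the job in; it is judged then, once.
Trained networks look in a picture, given as the dict that the camera call returned (one of the last four; its "shot" number tells which), for a name from the list of things; names that differ only in an ending like _2 or _b are one class to them, and where a whole thing is asked for, a point or a joint stands for the part that bears it (a point fixed in the world has none). Each returns a list of dicts, best first, with "conf" (0 to 1); they miss things now and then, are a little off and sometimes report something else, mostly with a low value. They report only what shows in the picture. A call takes as long as a camera call. They do not tell look-alikes from the thing itself.
- bot.trace(query, picture): "region" (420x560 bool, what is visible of it).
- bot.spot_point(query, picture): "xyz" ([x, y, z] in m, in world coordinates, good to about 4 mm: a listed point, or the origin of a listed thing).
The state is a dict: "clock": time; "qpos": joint angles; "qd": joint speeds; "joint_efforts": joint torques, N m; "position": TCP position; "tool_rot": TCP orientation; "force": force on the tool from outside, world axes, zero at the start; "moment": the same for the moment, N m; "grip_width": finger opening in m; "finger_force": force on a finger pad.
Only numpy, scipy, OpenCV 4.12 (cv2) and the standard library are available. Lean on these libraries where they do the work, as an engineer would, in place of code of your own. Each camera call takes 0.05 s, during which the arm holds its last target. There are 200 camera calls.

## Working session

There is one attempt and no reset: what is moved stays moved. The work goes in short steps, Python scripts to look and compute and a shell command to move; the robot and the scene stay as the last step left them, time stands still between calls to the robot, and variables do not carry over. Pictures are saved under pics/ and viewed, at most 10 in all, crops included, and the job is handed in when it is done.

```bash
mkdir -p pics; cat > h.py <<'E'
import numpy as np,cv2
from workcell import bot
from scipy.spatial.transform import Rotation as Ro
def st():
    s=bot.observe(); print('t',round(s['clock'],2),'p',np.round(np.array(s['position'])*1e3,1),'rpy',np.round(s['tool_rot'],3),'F',np.round(s['force'],1),'M',np.round(s['moment'],2),'w',round(s['grip_width']*1e3,1),'ff',s['finger_force'],'q7',np.round(s['qpos'],2)); return s
def proj(f,X): 
    c=np.array(f['R'])@np.array(X)+np.array(f['t']); u=np.array(f['intrinsics'])@c; return u[:2]/u[2]
def ray(f,uv,z):
    R=np.array(f['R']);t=np.array(f['t']);d=R.T@np.linalg.inv(f['intrinsics'])@[uv[0],uv[1],1];o=-R.T@t
    return o+d*(z-o[2])/d[2]
def wristRt(f,s):
    T=np.eye(4);T[:3,:3]=Ro.from_euler('xyz',s['tool_rot']).as_matrix();T[:3,3]=s['position']
    C=np.linalg.inv(T@np.array(f['tool_from_camera']));f['R']=C[:3,:3];f['t']=C[:3,3];return f
E
python3 - <<'E'
from h import *
s=st();print(bot.tip_reach)
ims=[]
for n in('side','top','wrist'):
    s=bot.observe();f=bot.grab_frame(n)
    if n=='wrist':wristRt(f,s)
    ims.append(f['img'])
    print(n,np.round(-np.array(f['R']).T@f['t'],3))
    for q in('drift_grip','drift_tip','bore_mouth','holder_mouth','catch_pot','bearing_block','sanding_block','drift_holder'):
        for d in bot.spot_point(q,f)[:4]:
            if d['conf']>.2: print(' ',q,round(d['conf'],2),np.round(np.array(d['xyz'])*1e3,1),np.round(proj(f,d['xyz'])))
    cv2.imwrite(f'pics/{n}0.png',f['img'][:,:,::-1])
E
```

```text
t 0.0 p [244.9 574.7 303.3] rpy [-3.14   0.     2.739] F [-0.2  0.2 -0.3] M [-0.01  0.02 -0.02] w 85.6 ff 0.0 q7 [-1.24  0.52 -0.04  1.6   0.02  1.02 -0.11]
0.0726
side [0.288 0.569 0.498]
  drift_grip 0.76 [ 458.4 -188.1   71.2] [364. 204.]
  drift_grip 0.55 [ 560.2 -202.6  103.5] [323. 177.]
  drift_grip 0.49 [ 555.6 -298.8   64.3] [338. 177.]
  drift_tip 0.68 [ 4.611e+02 -1.856e+02  1.000e-01] [358. 232.]
  drift_tip 0.52 [ 554.9 -298.5   -0.8] [336. 200.]
  bore_mouth 0.78 [554.   59.9 101.5] [270. 237.]
  bore_mouth 0.66 [778.9  58.3  -2.3] [174. 248.]
  holder_mouth 0.83 [ 566.  -199.3   59.4] [318. 195.]
  holder_mouth 0.38 [ 560.5 -200.7  102.3] [322. 178.]
  catch_pot 0.79 [560.2  61.6   1.4] [266. 282.]
  bearing_block 0.73 [556.1  64.9   5.1] [267. 282.]
  bearing_block 0.36 [ 567.4 -200.6    2.5] [316. 215.]
  sanding_block 0.9 [780.5  58.8  -3.6] [173. 249.]
  drift_holder 0.62 [ 563.4 -200.3    1.8] [318. 216.]
top [ 0.551 -0.111  1.127]
  drift_grip 0.61 [ 555.7 -300.1   70.7] [373. 234.]
  drift_grip 0.48 [ 559.7 -202.4  102.4] [329. 233.]
  drift_grip 0.48 [ 461.8 -189.5   67.7] [323. 279.]
  bore_mouth 0.84 [555.9  60.5 102. ] [202. 238.]
  holder_mouth 0.86 [ 560.5 -201.1   58.9] [326. 233.]
  bearing_block 0.81 [5.514e+02 5.870e+01 3.000e-01] [210. 240.]
  sanding_block 0.7 [773.4  52.9  -2.8] [212. 144.]
  drift_holder 0.94 [ 565.4 -207.8   -2.9] [327. 231.]
  drift_holder 0.64 [553.8  63.2   2.1] [208. 239.]
wrist [0.171 0.607 0.373]
```

```bash
python3 - <<'E'
import cv2,numpy as np
a=cv2.imread('pics/side0.png');b=cv2.imread('pics/top0.png')
A=cv2.resize(a[130:330,130:430],None,fx=2,fy=2);cv2.imwrite('pics/c1.png',np.vstack([cv2.resize(A,(600,400))]))
B=b[90:320,160:430];cv2.imwrite('pics/c2.png',cv2.resize(B,None,fx=2.5,fy=2.5))
E
```

```text
(no output)
```

View pics/c1.png

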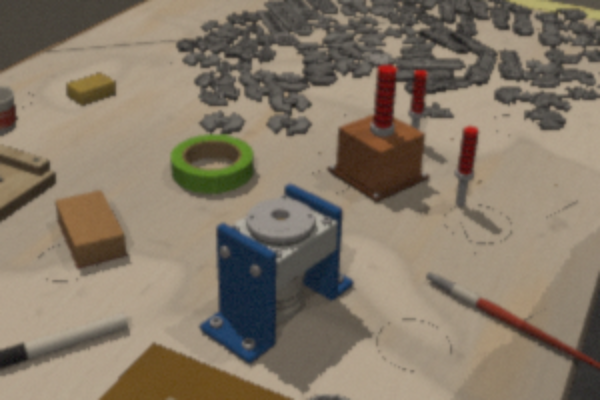

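View pics/c2.png

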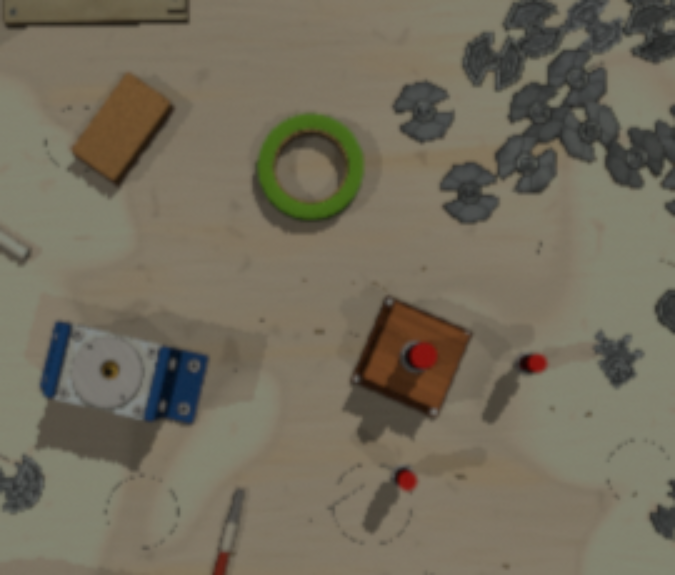

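Candidates in the side view: the drift in the holder (323,165, large), a smaller one standing free (364,205), another small one behind (339,175) and a brush lying on the bench (380,280). I choose the one in the holder, which is the largest, and I'll check it in a close crop. On the way I'll look at the disc with the wrist camera.

```bash
python3 -m jog '[[[-41,-27,3,0,0,0,1],[-41,-27,3,0,0,0,1],[-41,-27,3,0,0,0,1],[-41,-27,3,0,0,0,1],[-41,-27,3,0,0,0,1]]]'; python3 -m jog '[[[-41,-27,3,0,0,0,1],[-41,-27,3,0,0,0,1],[-41,-27,3,0,0,0,1],[-41,-27,3,0,0,0,1],[-41,-27,3,0,0,0,1]]]';python3 -m jog '[[[-41,-27,3,0,0,0,1],[-41,-27,3,0,0,0,1],[-41,-27,3,0,0,0,1],[0,0,0,0,0,0,1],[0,0,0,0,0,0,1]]]'
python3 - <<'E'
from h import *
s=st();f=wristRt(bot.grab_frame('wrist'),s)
print(f['R'],f['intrinsics'],-f['R'].T@f['t'])
for q in('bore_mouth','bushing_center'):
  for d in bot.spot_point(q,f)[:2]: print(q,d['conf'],np.round(d['xyz'],4),proj(f,d['xyz']))
cv2.imwrite('pics/w1.png',f['img'][:,:,::-1])
E
```

```text
clock: 1.85
position: [0.3815, 0.3687, 0.289]
tool_rot: [3.141, 0.0, 2.739]
force: [1.2, 0.0, -0.0]
grip_width: 0.0854
finger_force: 0.0
clock: 2.35
position: [0.5172, 0.1641, 0.274]
tool_rot: [3.141, 0.0, 2.739]
force: [0.2, 1.1, -0.0]
grip_width: 0.0851
finger_force: 0.0
clock: 2.85
position: [0.5979, 0.042, 0.2645]
tool_rot: [-3.141, -0.0, 2.736]
force: [0.5, 0.6, -0.1]
grip_width: 0.0853
finger_force: 0.0
t 2.85 p [597.9  42.  264.5] rpy [-3.141 -0.     2.736] F [ 0.5  0.6 -0.1] M [ 0.07  0.   -0.02] w 85.3 ff 0.0 q7 [-0.23  0.53  0.08  1.71 -0.05  0.9   1.04]
[[ 3.94730223e-01  9.18796764e-01  7.46328201e-04]
 [ 8.73012980e-01 -3.75313725e-01  3.11428877e-01]
 [ 2.86419952e-01 -1.22278836e-01 -9.50269171e-01]] [[289.99994126   0.         281.63285645]
 [  0.         289.99994126 208.44777607]
 [  0.           0.           1.        ]] [0.52354746 0.07452759 0.33323831]
bore_mouth 0.69 [0.5619 0.063  0.1001] [287.05430343 165.31165094]
bushing_center 0.5 [0.5531 0.059  0.0832] [278.37223047 154.36762004]
```

View pics/w1.png

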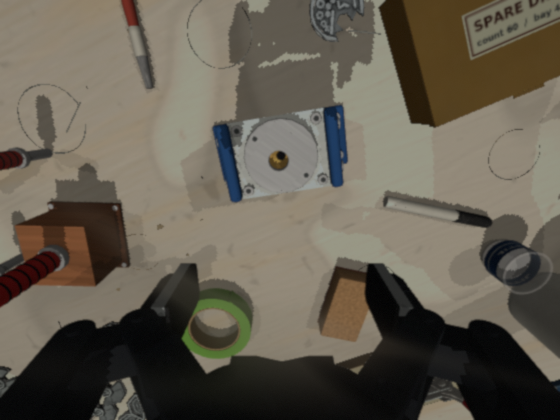

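The disc is centred near (281,156) and the hole near (278,159), so the hole is off-centre. The holder drift is at the left and no gripper part is in the way. I'll fit the circles from this picture.

```bash
cat >> h.py <<'E'
def discfit(f,c0,zt=.102,name=None):
    """rectify the disc plane at 0.2 mm/px around world xy c0 (m)"""
    n=400;k=.0002
    W=np.array([[c0[0]+(i-n/2)*k,c0[1]+(j-n/2)*k,zt] for i,j in((0,0),(n,0),(n,n),(0,n))])
    P=np.float32([proj(f,w) for w in W]);H=cv2.getPerspectiveTransform(P,np.float32([(0,0),(n,0),(n,n),(0,n)]))
    im=cv2.warpPerspective(f['img'],H,(n,n),flags=cv2.INTER_CUBIC)
    if name:cv2.imwrite(name,im[:,:,::-1])
    return im
E
python3 - <<'E'
from h import *
s=bot.observe();f=wristRt(bot.grab_frame('wrist'),s)
im=discfit(f,(.557,.060),name='pics/r1.png')
g=cv2.cvtColor(im,cv2.COLOR_RGB2GRAY)
E
```

```text
(no output)
```

View pics/r1.png

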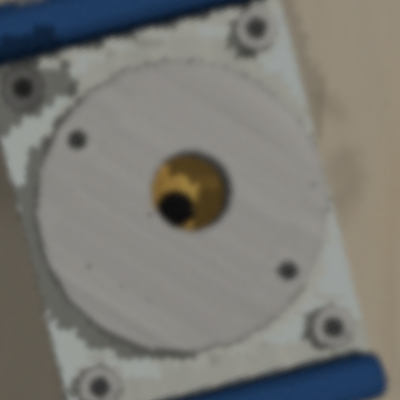

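The rectified picture (0.2 mm/px) shows the disc centre at (183,205) and the hole centre at (191,191). That gives an offset of about (+1.6,−2.8) mm, 3.2 mm long, which matches the stated 3.4 mm. The hole is at about world (555.2, 58.2). Next I go above the drift.

```bash
python3 -m jog '[[[-12.3,-47.9,0,0,0,0,1],[-12.3,-47.9,0,0,0,0,1],[-12.3,-47.9,0,0,0,0,1],[-12.3,-47.9,0,0,0,0,1],[-12.3,-47.9,0,0,0,0,1]]]'; python3 -m jog '[[[0,0,0,0,0,0,1],[0,0,0,0,0,0,1]]]'
python3 - <<'E'
from h import *
s=st();f=wristRt(bot.grab_frame('wrist'),s)
for q in('drift_grip','holder_mouth'):
  for d in bot.spot_point(q,f)[:3]: print(q,d['conf'],np.round(d['xyz'],4),proj(f,d['xyz']))
for X in([.56,-.202,.138],[.56,-.202,.103],[.56,-.202,.06]):print(proj(f,X))
cv2.imwrite('pics/w2.png',f['img'][:,:,::-1])
E
```

```text
clock: 3.55
position: [0.5601, -0.2021, 0.2653]
tool_rot: [3.141, 0.0, 2.741]
force: [0.7, -0.1, 0.5]
grip_width: 0.0854
finger_force: 0.0
clock: 3.75
position: [0.5603, -0.2014, 0.265]
tool_rot: [3.141, 0.0, 2.738]
force: [0.1, 1.6, -0.6]
grip_width: 0.0854
finger_force: 0.0
t 3.75 p [ 560.3 -201.4  265. ] rpy [3.141 0.    2.738] F [ 0.1  1.6 -0.6] M [ 0.06 -0.08  0.05] w 85.4 ff 0.0 q7 [ 0.17  0.52  0.11  1.73 -0.07  0.9   1.47]
drift_grip 0.85 [ 0.5624 -0.1978  0.1041] [285.6270481  215.70964476]
drift_grip 0.65 [ 0.5557 -0.3009  0.0705] [186.27565061 237.17746884]
drift_grip 0.58 [ 0.46   -0.1867  0.0669] [250.34837648  92.69767153]
holder_mouth 0.97 [ 0.5615 -0.2024  0.0602] [280.33050879 201.6915426 ]
[279.70206978 230.6166505 ]
[279.91194452 214.65529102]
[280.10283132 200.13799974]
```

View pics/w2.png

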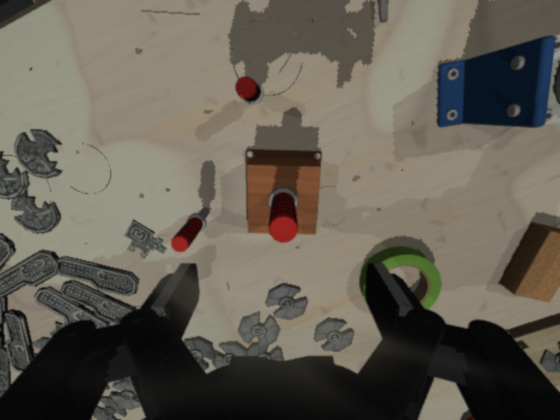

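The drift in the holder (handle top at 284,231) is clearly the largest. The other two, at (247,88) and (187,237), are smaller and stand free. I descend to grasp.

```bash
python3 -m jog '[[[0,1.5,36,0,0,0,1],[0,0,36,0,0,0,1],[0,0,30,0,0,0,1],[0,0,6,0,0,0,1],[0,0,0,0,0,0,0.5]]]' 60; python3 -m jog '[[[0,0,0,0,0,0,0],[0,0,0,0,0,0,0],[0,0,0,0,0,0,0],[0,0,0,0,0,0,0],[0,0,0,0,0,0,0]]]' 60
python3 - <<'E'
from h import *
st()
E
```

```text
clock: 4.4
position: [0.5612, -0.1989, 0.1567]
tool_rot: [-3.142, -0.001, 2.74]
force: [0.1, 0.6, 1.1]
grip_width: 0.0735
finger_force: 0.0
clock: 4.9
position: [0.5614, -0.2002, 0.158]
tool_rot: [3.141, 0.002, 2.739]
force: [-1.8, 0.5, 8.9]
grip_width: 0.0208
finger_force: 58.1
t 4.9 p [ 561.4 -200.2  158. ] rpy [3.141e+00 2.000e-03 2.739e+00] F [-1.8  0.5  8.9] M [0.11 0.32 0.06] w 20.8 ff 58.08575928211212 q7 [ 0.18  0.67  0.09  1.8  -0.08  0.68  1.48]
```

```bash
python3 -m jog '[[[0,0,0,0,0,0,0],[0,0,-6,0,0,0,0],[0,0,-20,0,0,0,0],[0,0,-34,0,0,0,0],[0,0,-40,0,0,0,0]]]' 100; python3 -m jog '[[[0,0,-20,0,0,0,0],[0,0,0,0,0,0,0],[0,0,0,0,0,0,0]]]' 100
python3 - <<'E'
from h import *
s=st();f=bot.grab_frame('side')
for q in('drift_grip','drift_tip'):
  for d in bot.spot_point(q,f)[:1]: print(q,d['conf'],np.round(d['xyz'],4))
f=wristRt(bot.grab_frame('wrist'),s)
for q in('drift_grip','drift_tip'):
  for d in bot.spot_point(q,f)[:1]: print(q,d['conf'],np.round(d['xyz'],4),proj(f,d['xyz']))
E
```

```text
clock: 5.4
position: [0.5604, -0.1998, 0.2576]
tool_rot: [-3.141, -0.002, 2.739]
force: [0.3, -0.7, -1.9]
grip_width: 0.0198
finger_force: 97.7
clock: 5.7
position: [0.5608, -0.1999, 0.2768]
tool_rot: [3.142, 0.0, 2.739]
force: [0.7, -0.5, -2.5]
grip_width: 0.02
finger_force: 97.7
t 5.7 p [ 560.8 -199.9  276.8] rpy [3.142 0.    2.739] F [ 0.7 -0.5 -2.5] M [-0.06 -0.01 -0.  ] w 20.0 ff 97.72124648094177 q7 [ 0.16  0.51  0.11  1.71 -0.07  0.92  1.47]
drift_grip 0.76 [ 0.4592 -0.1903  0.0715]
drift_tip 0.6 [ 0.5604 -0.1998  0.1333]
drift_grip 0.81 [ 0.461 -0.19   0.068] [246.9819369   96.30875728]
drift_tip 0.69 [ 0.5611 -0.1985  0.1275] [282.37940861 219.67409619]
```

```bash
python3 -m jog '[[[17.7,39.2,0,0,0,0,0],[17.7,39.2,0,0,0,0,0],[17.7,39.2,0,0,0,0,0],[17.7,39.2,0,0,0,0,0],[17.7,39.2,0,0,0,0,0]]]'; python3 -m jog '[[[17.8,39.3,0,0,0,0,0],[0,0,8,0,0,0,0],[0,0,0,0,0,0,0],[0,0,0,0,0,0,0]]]'
python3 - <<'E'
from h import *
s=st();f=wristRt(bot.grab_frame('wrist'),s);g=bot.grab_frame('side')
for F in(f,g):
  for q in('drift_tip','bore_mouth'):
    for d in bot.spot_point(q,F)[:2]: print(q,d['conf'],np.round(d['xyz'],4),proj(F,d['xyz']))
im=discfit(f,(.557,.060))
a=cv2.resize(im[:,:,::-1],(500,500));u=proj(g,[.555,.058,.115]).astype(int);b=cv2.resize(g['img'][u[1]-40:u[1]+40,u[0]-24:u[0]+24,::-1],(300,500),interpolation=cv2.INTER_CUBIC)
cv2.imwrite('pics/m1.png',np.hstack([a,b]));print(u)
E
```

```text
clock: 6.5
position: [0.5561, 0.0167, 0.2766]
tool_rot: [-3.141, -0.0, 2.739]
force: [0.4, 0.3, -2.5]
grip_width: 0.0197
finger_force: 97.9
clock: 6.9
position: [0.5555, 0.0571, 0.2687]
tool_rot: [-3.141, -0.0, 2.738]
force: [-0.0, -1.2, -2.4]
grip_width: 0.0198
finger_force: 98.2
t 6.9 p [555.5  57.1 268.7] rpy [-3.141 -0.     2.738] F [-0.  -1.2 -2.4] M [-0.06 -0.06 -0.  ] w 19.8 ff 98.22104930877686 q7 [-0.26  0.46  0.07  1.82 -0.04  0.87  1.  ]
drift_tip 0.89 [ 0.459  -0.1871  0.0037] [ 60.23327006 191.92379786]
drift_tip 0.87 [ 0.5553 -0.3019  0.0014] [ 34.73063949 288.11166119]
bore_mouth 0.97 [0.554  0.0629 0.0989] [286.38118959 207.8221455 ]
drift_tip 0.8 [ 0.4602 -0.1853 -0.0016] [358.15881456 232.44305421]
drift_tip 0.53 [ 0.5536 -0.2981 -0.0021] [335.99841313 200.83351817]
bore_mouth 0.57 [0.5553 0.0612 0.1016] [268.77043491 237.61229405]
bore_mouth 0.37 [ 0.5623 -0.2002  0.0014] [318.28906993 216.48304226]
[269 230]
```

View pics/m1.png

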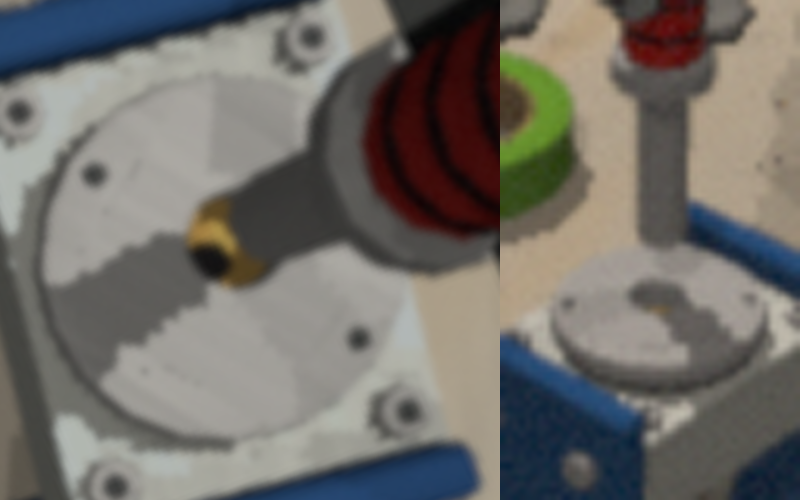

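```bash
python3 - <<'E'
from h import *
s=st();f=wristRt(bot.grab_frame('wrist'),s);g=bot.grab_frame('side')
th=np.linspace(0,2*np.pi,200)
def draw(F,im,u0,k,c,r,z,col):
    for a in th:
        p=(proj(F,[c[0]+r*np.cos(a),c[1]+r*np.sin(a),z])+.5-u0)*k; cv2.circle(im,tuple(int(v) for v in p),0,col,-1)
out=[]
for F,h,w in((f,66,66),(g,66,66)):
    u0=(proj(F,[.555,.058,.112])-[w/2,h/2]).astype(int);k=6
    im=cv2.resize(F['img'][u0[1]:u0[1]+h,u0[0]:u0[0]+w,::-1],None,fx=k,fy=k,interpolation=cv2.INTER_CUBIC).copy()
    p=np.array(s['position'])
    draw(F,im,u0,k,p,.007,p[2]-.148,(0,255,0)); draw(F,im,u0,k,p,.007,p[2]-.130,(0,255,0))
    draw(F,im,u0,k,(.5548,.0586),.008,.102,(255,0,255)); draw(F,im,u0,k,(.5533,.0614),.030,.102,(255,255,0))
    out.append(im)
cv2.imwrite('pics/o1.png',np.hstack(out))
E
```

```text
t 7.2 p [555.6  57.6 269.1] rpy [3.142 0.    2.738] F [ 0.4 -0.1 -2.3] M [-0.    0.   -0.03] w 19.9 ff 98.22116017341614 q7 [-0.26  0.46  0.07  1.82 -0.04  0.87  1.  ]
```

View pics/o1.png

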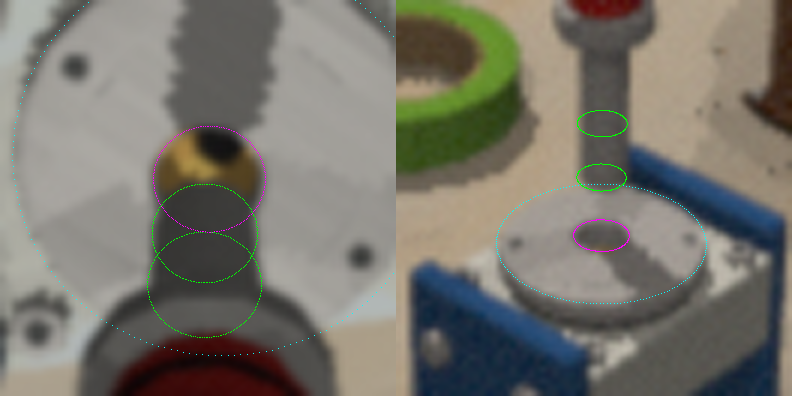

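Left, the wrist view with the projected rod and hole: the model agrees with the picture to within 0.5 mm. Right, the side view: the rod is about 1 mm right of the model. I make a small correction, then feel my way down.

```bash
python3 -m jog '[[[0.6,0.5,8,0,0,0,0],[0,0,7,0,0,0,0],[0,0,2,0,0,0,0],[0,0,1,0,0,0,0],[0,0,0.5,0,0,0,0]]]'; python3 -m jog '[[[0,0,1,0,0,0,0],[0,0,1,0,0,0,0]]]'
python3 -m jog '[[[0,0,0.5,0,0,0,0],[0,0,0,0,0,0,0]]]'; python3 - <<'E'
from h import *
s=st()
E
```

```text
clock: 7.8
position: [0.5551, 0.0589, 0.2503]
tool_rot: [-3.141, -0.0, 2.739]
force: [0.5, 0.9, -2.1]
grip_width: 0.0201
finger_force: 98.2
clock: 8.0
position: [0.5552, 0.0589, 0.2485]
tool_rot: [3.141, 0.0, 2.739]
force: [-0.9, -0.4, -2.4]
grip_width: 0.0198
finger_force: 98.2
clock: 8.2
position: [0.5551, 0.0588, 0.2479]
tool_rot: [3.142, 0.0, 2.739]
force: [0.7, -1.1, -3.2]
grip_width: 0.0201
finger_force: 98.2
t 8.2 p [555.1  58.8 247.9] rpy [3.142 0.    2.739] F [ 0.7 -1.1 -3.2] M [-0.18 -0.14  0.01] w 20.1 ff 98.22657465934753 q7 [-0.26  0.49  0.07  1.84 -0.04  0.82  1.  ]
```

```bash
python3 -m jog '[[[0,0,1,0,0,0,0],[0,0,1,0,0,0,0]]]'; python3 -m jog '[[[0,0,1,0,0,0,0],[0,0,1,0,0,0,0]]]'; python3 - <<'E'
from h import *
s=st()
E
```

```text
clock: 8.4
position: [0.5552, 0.0588, 0.2459]
tool_rot: [3.142, 0.0, 2.739]
force: [0.2, -0.9, -2.9]
grip_width: 0.0199
finger_force: 98.2
clock: 8.6
position: [0.5551, 0.0588, 0.2438]
tool_rot: [-3.142, 0.0, 2.739]
force: [0.5, -1.7, -1.8]
grip_width: 0.0198
finger_force: 98.2
t 8.6 p [555.1  58.8 243.8] rpy [-3.142  0.     2.739] F [ 0.5 -1.7 -1.8] M [-0.27 -0.14  0.  ] w 19.8 ff 98.23310852050781 q7 [-0.26  0.49  0.07  1.84 -0.04  0.81  1.  ]
```

In the hole. There is a slight side touch, so I ease −y by 0.5 mm and go on to the bushing.

```bash
python3 -m jog '[[[-0.2,-0.5,1,0,0,0,0],[0,0,1,0,0,0,0]]]'; python3 -m jog '[[[0,0,1,0,0,0,0],[0,0,0.5,0,0,0,0]]]'; python3 -m jog '[[[0,0,0.5,0,0,0,0],[0,0,0.5,0,0,0,0]]]';  python3 - <<'E'
from h import *
s=st()
E
```

```text
clock: 8.8
position: [0.555, 0.0584, 0.2418]
tool_rot: [-3.142, -0.0, 2.739]
force: [0.6, -0.1, -2.6]
grip_width: 0.0199
finger_force: 98.2
clock: 9.0
position: [0.555, 0.0584, 0.2403]
tool_rot: [-3.142, -0.0, 2.739]
force: [0.3, -0.4, -3.2]
grip_width: 0.0194
finger_force: 98.2
clock: 9.2
position: [0.5552, 0.0584, 0.2396]
tool_rot: [3.141, 0.0, 2.739]
force: [-0.7, -1.3, 6.8]
grip_width: 0.02
finger_force: 98.6
t 9.2 p [555.2  58.4 239.6] rpy [3.141 0.    2.739] F [-0.7 -1.3  6.8] M [-0.17  0.41  0.  ] w 20.0 ff 98.58816862106323 q7 [-0.26  0.5   0.07  1.84 -0.04  0.8   1.  ]
```

```bash
python3 -m jog '[[[0,0,0.3,0,0,0,0],[0,0,0.3,0,0,0,0]]]'; python3 -m jog '[[[0,0,0.3,0,0,0,0],[0,0,0.3,0,0,0,0]]]';  python3 - <<'E'
from h import *
s=st()
E
```

```text
clock: 9.4
position: [0.5554, 0.0583, 0.2395]
tool_rot: [3.141, 0.001, 2.739]
force: [-2.6, -0.7, 10.2]
grip_width: 0.0204
finger_force: 99.2
clock: 9.6
position: [0.5556, 0.0583, 0.2391]
tool_rot: [3.141, 0.001, 2.739]
force: [-2.2, -0.8, 12.2]
grip_width: 0.0198
finger_force: 99.5
t 9.6 p [555.6  58.3 239.1] rpy [3.141e+00 1.000e-03 2.739e+00] F [-2.2 -0.8 12.2] M [-0.27  0.67 -0.01] w 19.8 ff 99.48973059654236 q7 [-0.26  0.5   0.07  1.84 -0.04  0.8   1.  ]
```

```bash
python3 -m jog '[[[0.3,0,0.4,0,0,0,0],[0,0,0.4,0,0,0,0],[0,0,0.4,0,0,0,0]]]'; python3 -m jog '[[[0,0,0.5,0,0,0,0],[0,0,0.5,0,0,0,0]]]';  python3 - <<'E'
from h import *
s=st()
E
```

```text
clock: 9.9
position: [0.5555, 0.0584, 0.238]
tool_rot: [3.141, 0.002, 2.739]
force: [-1.8, -1.8, 13.6]
grip_width: 0.0201
finger_force: 99.5
clock: 10.1
position: [0.5555, 0.0584, 0.237]
tool_rot: [3.141, 0.002, 2.739]
force: [-1.4, -1.8, 14.1]
grip_width: 0.0197
finger_force: 99.5
t 10.1 p [555.5  58.4 237. ] rpy [3.141e+00 2.000e-03 2.739e+00] F [-1.4 -1.8 14.1] M [-0.3   0.5   0.01] w 19.7 ff 99.49711203575134 q7 [-0.26  0.5   0.07  1.85 -0.04  0.79  1.  ]
```

Sliding steadily at about 16 N; I continue.

```bash
for i in 1; do python3 -m jog '[[[0.2,-0.2,0.8,0,0,0,0],[0,0,0.8,0,0,0,0],[0,0,0.8,0,0,0,0],[0,0,0.8,0,0,0,0],[0,0,0.8,0,0,0,0]]]'; done; python3 -m jog '[[[0,0,0.8,0,0,0,0],[0,0,0.8,0,0,0,0],[0,0,0.8,0,0,0,0],[0,0,0.8,0,0,0,0],[0,0,0.8,0,0,0,0]]]'
```

```text
clock: 10.6
position: [0.5553, 0.0584, 0.2331]
tool_rot: [3.14, 0.002, 2.739]
force: [-1.5, -1.5, 14.6]
grip_width: 0.0199
finger_force: 99.5
clock: 11.1
position: [0.5553, 0.0584, 0.2291]
tool_rot: [3.14, 0.002, 2.739]
force: [-1.4, -0.8, 13.6]
grip_width: 0.02
finger_force: 99.5
```

```bash
python3 -m jog '[[[0.1,0,1,0,0,0,0],[0,0,1,0,0,0,0],[0,0,1,0,0,0,0],[0,0,1,0,0,0,0],[0,0,1,0,0,0,0]]]'; python3 -m jog '[[[0,0,1,0,0,0,0],[0,0,1,0,0,0,0],[0,0,1,0,0,0,0],[0,0,1,0,0,0,0],[0,0,1,0,0,0,0]]]'
```

```text
clock: 11.6
position: [0.5552, 0.0584, 0.2241]
tool_rot: [3.14, 0.002, 2.739]
force: [-1.5, -0.5, 12.9]
grip_width: 0.0201
finger_force: 99.5
clock: 12.1
position: [0.5552, 0.0584, 0.219]
tool_rot: [3.14, 0.002, 2.739]
force: [-1.8, -1.2, 12.9]
grip_width: 0.0203
finger_force: 99.5
```

```bash
python3 -m jog '[[[0,0,1,0,0,0,0],[0,0,1,0,0,0,0],[0,0,1,0,0,0,0],[0,0,1,0,0,0,0],[0,0,1,0,0,0,0]]]'; python3 -m jog '[[[0,0,1,0,0,0,0],[0,0,1,0,0,0,0],[0,0,1,0,0,0,0],[0,0,1,0,0,0,0],[0,0,1,0,0,0,0]]]'
```

```text
clock: 12.6
position: [0.5552, 0.0584, 0.2139]
tool_rot: [3.14, 0.002, 2.739]
force: [-0.9, -1.2, 12.1]
grip_width: 0.02
finger_force: 99.5
clock: 13.1
position: [0.5546, 0.0583, 0.2079]
tool_rot: [3.142, 0.0, 2.739]
force: [2.2, -1.1, -0.9]
grip_width: 0.0199
finger_force: 98.8
```

```bash
python3 -m jog '[[[-0.2,0,1,0,0,0,0],[0,0,1,0,0,0,0],[0,0,0,0,0,0,0]]]'; python3 -m jog '[[[0,0,-2,0,0,0,0],[0,0,-8,0,0,0,0],[0,0,-15,0,0,0,0],[0,0,-20,0,0,0,0],[0,0,-20,0,0,0,0]]]'; python3 -m jog '[[[0,0,-15,0,0,0,0],[0,0,0,0,0,0,0],[0,0,0,0,0,0,0]]]'
python3 - <<'E'
from h import *
s=st();f=wristRt(bot.grab_frame('wrist'),s);g=bot.grab_frame('side');t=bot.grab_frame('top')
for F in(f,g,t):
  for q in('drift_grip','drift_tip','bushing','catch_pot','holder_mouth'):
    for d in bot.spot_point(q,F)[:1]: print(q,round(d['conf'],2),np.round(d['xyz'],4))
out=[]
for F,X,k in((g,[.555,.060,.05],4),(f,[.555,.058,.102],4)):
    u=proj(F,X).astype(int)-50; out.append(cv2.resize(F['img'][u[1]:u[1]+100,u[0]:u[0]+100,::-1],(400,400),interpolation=cv2.INTER_CUBIC))
cv2.imwrite('pics/p1.png',np.hstack(out))
E
```

```text
clock: 13.4
position: [0.5547, 0.0583, 0.2059]
tool_rot: [-3.142, -0.0, 2.739]
force: [1.1, -1.1, -2.1]
grip_width: 0.02
finger_force: 98.7
clock: 13.9
position: [0.5543, 0.0584, 0.2722]
tool_rot: [-3.141, -0.001, 2.739]
force: [0.3, 0.9, -2.5]
grip_width: 0.0198
finger_force: 98.2
clock: 14.2
position: [0.5544, 0.0584, 0.2859]
tool_rot: [3.142, -0.0, 2.739]
force: [-0.3, -0.5, -3.2]
grip_width: 0.02
finger_force: 98.2
t 14.2 p [554.4  58.4 285.9] rpy [ 3.142 -0.     2.739] F [-0.3 -0.5 -3.2] M [ 0.   -0.02 -0.  ] w 20.0 ff 98.23155283927917 q7 [-0.27  0.44  0.07  1.8  -0.04  0.9   0.99]
drift_grip 0.8 [ 0.4612 -0.1871  0.0645]
drift_tip 0.95 [0.5547 0.0598 0.1362]
catch_pot 0.23 [ 0.5602 -0.1999  0.0606]
holder_mouth 0.79 [ 0.5607 -0.2024  0.0603]
drift_grip 0.77 [ 0.4595 -0.1883  0.0715]
drift_tip 0.78 [0.5512 0.0536 0.1413]
catch_pot 0.53 [0.563  0.0635 0.0033]
holder_mouth 0.68 [ 0.5674 -0.1987  0.0581]
drift_grip 0.4 [ 0.5549 -0.302   0.0715]
bushing 0.39 [0.5531 0.0613 0.0038]
catch_pot 0.4 [ 0.5604  0.0618 -0.0053]
holder_mouth 0.63 [ 0.5601 -0.1991  0.0592]
```

View pics/p1.png

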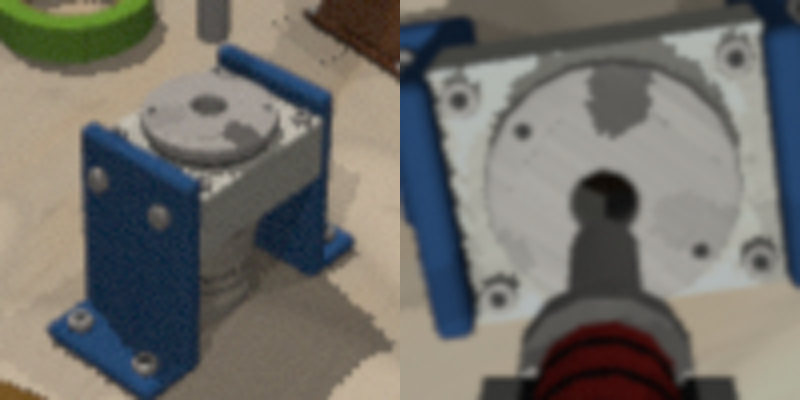

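The bore is empty: the wrist view shows a dark hole at (605,203) with no brass, and the block and cheeks stand unmoved. Now back to the holder.

```bash
python3 -m jog '[[[-17.9,-39.2,0,0,0,0,0],[-17.9,-39.2,0,0,0,0,0],[-17.9,-39.2,0,0,0,0,0],[-17.9,-39.2,0,0,0,0,0],[-17.9,-39.2,0,0,0,0,0]]]'; python3 -m jog '[[[-18,-39.3,0,0,0,0,0],[0,0,30,0,0,0,0],[0,0,30,0,0,0,0],[0,0,0,0,0,0,0],[0,0,0,0,0,0,0]]]'
python3 - <<'E'
from h import *
s=st();f=wristRt(bot.grab_frame('wrist'),s)
for q in('drift_tip','holder_mouth'):
    for d in bot.spot_point(q,f)[:1]: print(q,round(d['conf'],2),np.round(d['xyz'],4))
E
```

```text
clock: 15.6
position: [0.56, -0.1588, 0.2861]
tool_rot: [3.142, 0.0, 2.739]
force: [1.2, 0.0, -3.3]
grip_width: 0.0199
finger_force: 98.3
clock: 16.1
position: [0.5615, -0.2002, 0.2265]
tool_rot: [-3.141, -0.0, 2.739]
force: [0.1, -0.1, -2.1]
grip_width: 0.0203
finger_force: 98.4
t 16.1 p [ 561.5 -200.2  226.5] rpy [-3.141 -0.     2.739] F [ 0.1 -0.1 -2.1] M [-0.02  0.02  0.01] w 20.3 ff 98.44069004058838 q7 [ 0.17  0.57  0.11  1.75 -0.08  0.82  1.48]
drift_tip 0.96 [ 0.5512 -0.3012 -0.0013]
holder_mouth 0.73 [ 0.5578 -0.2015  0.0654]
```

```bash
python3 -m jog '[[[-0.2,-0.3,14,0,0,0,0],[0,0,3,0,0,0,0],[0,0,2,0,0,0,0],[0,0,2,0,0,0,0],[0,0,2,0,0,0,0]]]'; python3 -m jog '[[[0,0,4,0,0,0,0],[0,0,4,0,0,0,0],[0,0,4,0,0,0,0]]]'
```

```text
clock: 16.75
position: [0.5614, -0.2007, 0.2029]
tool_rot: [-3.142, 0.0, 2.739]
force: [-0.5, 0.5, -2.2]
grip_width: 0.02
finger_force: 98.4
clock: 17.05
position: [0.5613, -0.2007, 0.1906]
tool_rot: [-3.142, -0.0, 2.739]
force: [-0.5, 0.0, -2.9]
grip_width: 0.0196
finger_force: 98.4
```

```bash
python3 -m jog '[[[0,0,8,0,0,0,0],[0,0,8,0,0,0,0],[0,0,8,0,0,0,0],[0,0,4,0,0,0,0],[0,0,1.5,0,0,0,0]]]'; python3 -m jog '[[[0,0,1,0,0,0,0],[0,0,1,0,0,0,0]]]';  python3 -m jog '[[[0,0,0.5,0,0,0,0],[0,0,0,0,0,0,0]]]'; python3 -c 'from h import *;st()'
```

```text
clock: 17.55
position: [0.5612, -0.2006, 0.1608]
tool_rot: [-3.141, -0.001, 2.739]
force: [0.4, 0.3, -3.3]
grip_width: 0.02
finger_force: 98.4
clock: 17.75
position: [0.5615, -0.2007, 0.1597]
tool_rot: [3.142, 0.0, 2.739]
force: [-0.9, 0.6, -2.1]
grip_width: 0.0198
finger_force: 98.4
clock: 17.95
position: [0.5614, -0.2007, 0.1591]
tool_rot: [-3.142, 0.0, 2.739]
force: [-0.4, 0.4, -2.5]
grip_width: 0.02
finger_force: 98.4
t 17.95 p [ 561.4 -200.7  159.1] rpy [-3.142  0.     2.739] F [-0.4  0.4 -2.5] M [-0.02 -0.05  0.02] w 20.0 ff 98.44070792198181 q7 [ 0.18  0.66  0.09  1.79 -0.09  0.69  1.49]
```

```bash
python3 -m jog '[[[0,0,0.5,0,0,0,0],[0,0,0.5,0,0,0,0]]]';  python3 -m jog '[[[0,0,0.4,0,0,0,0],[0,0,0.2,0,0,0,0]]]'
```

```text
clock: 18.15
position: [0.5614, -0.2007, 0.1581]
tool_rot: [-3.142, 0.0, 2.739]
force: [-1.1, -0.3, 6.3]
grip_width: 0.0196
finger_force: 98.5
clock: 18.35
position: [0.5615, -0.2007, 0.1581]
tool_rot: [3.141, 0.001, 2.739]
force: [-4.0, 2.2, 12.2]
grip_width: 0.0202
finger_force: 99.2
```

Seated: the contact height matches the original (158.1 against 158.0 mm). I relieve the load slightly, open and go up.

```bash
python3 -m jog '[[[0,0,-0.5,0,0,0,0],[0,0,0,0,0,0,0.5],[0,0,0,0,0,0,1],[0,0,0,0,0,0,1],[0,0,0,0,0,0,1]]]' 40; python3 -m jog '[[[0,0,0,0,0,0,1],[0,0,0,0,0,0,1],[0,0,0,0,0,0,1]]]'; python3 -c 'from h import *;st()'
```

```text
clock: 18.85
position: [0.5614, -0.2006, 0.1579]
tool_rot: [-3.142, 0.0, 2.739]
force: [-0.8, 1.0, -0.4]
grip_width: 0.0766
finger_force: 0.0
clock: 19.15
position: [0.5614, -0.2006, 0.1579]
tool_rot: [-3.142, -0.0, 2.739]
force: [0.3, -1.3, -0.5]
grip_width: 0.0851
finger_force: 0.0
t 19.15 p [ 561.4 -200.6  157.9] rpy [-3.142 -0.     2.739] F [ 0.3 -1.3 -0.5] M [ 0.02  0.02 -0.  ] w 85.1 ff 0.0 q7 [ 0.18  0.67  0.09  1.79 -0.09  0.69  1.49]
```

```bash
python3 -m jog '[[[0,0,-10,0,0,0,1],[0,0,-30,0,0,0,1],[0,0,-40,0,0,0,1],[0,0,-40,0,0,0,1],[0,0,-20,0,0,0,1]]]'; python3 -m jog '[[[0,0,0,0,0,0,1],[0,0,0,0,0,0,1]]]'
python3 - <<'E'
from h import *
s=st();g=bot.grab_frame('side');t=bot.grab_frame('top')
for F in(g,t):
  for q in('drift_grip','bushing','catch_pot','sanding_block'):
    for d in bot.spot_point(q,F)[:3]: print(q,round(d['conf'],2),np.round(d['xyz'],4))
cv2.imwrite('pics/e1.png',cv2.resize(g['img'][130:330,230:400,::-1],None,fx=3,fy=3,interpolation=cv2.INTER_CUBIC))
E
```

```text
clock: 19.65
position: [0.5619, -0.201, 0.3021]
tool_rot: [3.141, 0.004, 2.738]
force: [-0.0, -0.5, -0.4]
grip_width: 0.0853
finger_force: 0.0
clock: 19.85
position: [0.5613, -0.2006, 0.2984]
tool_rot: [3.141, 0.001, 2.739]
force: [-0.6, 0.2, 0.1]
grip_width: 0.0849
finger_force: 0.0
t 19.85 p [ 561.3 -200.6  298.4] rpy [3.141e+00 1.000e-03 2.739e+00] F [-0.6  0.2  0.1] M [ 0.04 -0.04  0.  ] w 84.9 ff 0.0 q7 [ 0.16  0.48  0.12  1.69 -0.07  0.97  1.47]
drift_grip 0.77 [ 0.5599 -0.2031  0.105 ]
drift_grip 0.65 [ 0.4585 -0.1894  0.0722]
drift_grip 0.6 [ 0.5552 -0.299   0.0643]
catch_pot 0.68 [0.5602 0.0594 0.0024]
drift_grip 0.49 [0.5538 0.0605 0.1005]
catch_pot 0.52 [ 0.5589  0.056  -0.0023]
sanding_block 0.6 [ 0.7743  0.0568 -0.001 ]
```

View pics/e1.png

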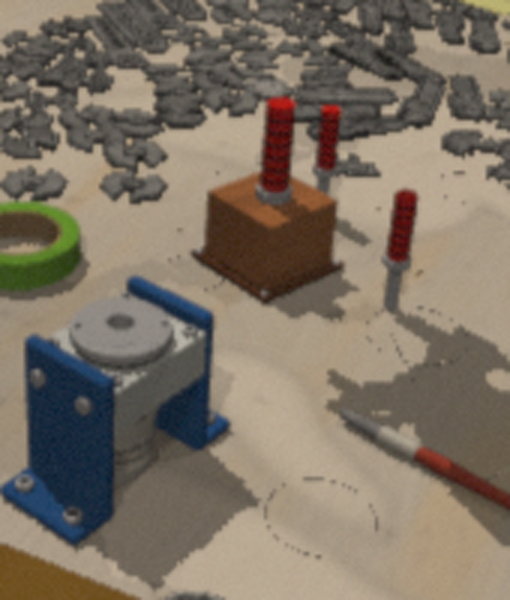

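The drift stands upright with its collar on the holder (275,190), and the block, pot, small drifts and brush are where they were. I hand the job in.

```bash
python3 -c 'from workcell import bot;print(bot.job_done())'
```

```text
the job is handed in; nothing more can be done
None
```

The bushing was pushed out of the block at about 17 N and dropped towards the pot; I did not see it inside the pot, though the pot had not moved. The drift is back in its holder, seated and released, and the job was handed in at about 20 s; no verdict came back.

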